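Turn the pattern plate over with the lifter

TASK

The varnish on the upper face of the rectangular wooden plate has dried: take the lifter by its upright handle, slide its blade under the plate's overhanging edge and tip the plate over the step, so that it ends up lying flat on the wide deck of the turning board with its other face up. Do not touch the plate with the gripper, and leave the round plate where it lies. Then stand the lifter on the bench top again, flat on its blade, and let go.

Things in the scene. Friction and masses are not known exactly. Their poses are not given: they have to be found in the camera images.
- lifter: Hand lifter standing on the bench: flat steel blade 145 x 45 x 3 mm; near its rear an upright dark wooden handle 30 (x) by 18 (y) mm, up to 75 mm above the blade's underside, with a brass foot up to 13 mm. Origin: on the underside below the handle's middle; x points along the blade to its front edge at x = +120 mm; z up. Grip from above, fingers closing along y, 50 mm above the underside. 0.2 kg.
- plate: Rectangular pale wooden plate, 100 (x) by 60 (y) by 10 mm, about 60 g, two dark holes in its upper face. Origin: middle of its lower face, z up at the start. It lies on the board's low shelf, left or right, its x along the board's x, its far edge 1 mm from the step, its near edge overhanging the shelf's front by 41 mm, with 35 mm free height below. The step holds its far edge while it is tipped.
- disc: Round plate of the same pale wood, 98 mm across, 10 mm thick, one dark hole in its middle, to be left alone. It lies beside the rectangular plate on the same shelf, their middles 132 mm apart. Origin: middle of its underside.
- board: Fixed grey turning board, 270 mm wide (y). Origin: at bench height below the middle of the step; x points from the shelf to the deck, the way the plate tips over. Low shelf x = -60 to 0 mm, top 35 mm above the bench, its front an upright face; deck x = 0 to 150, top 43 mm; dark stop behind, 55 mm. A level blade's front edge, moved 70 mm round the step in an arc past upright, tips the plate over.
There are look-alikes about, which are no part of the job. Leave any orange look-alike of the lifter alone.

How it is judged:
By the outcome, as a careful person would: the job done as asked, in the order asked, and still so for the second after the job is handed in, with the robot touching nothing.
It also fails if it takes over 54 s, if anything falls off the work surface, if the arm or the gripper's body presses on something with over 40 N, if the wrist force passes 120 N, or if a joint passes its speed limit or range.

ROBOT

A 6-joint arm with a two-finger parallel gripper is mounted at the origin on the work surface. World frame = base frame: x ahead of the robot, y to its left, z up, the work surface at z = 0. Lengths are in m, angles in degrees, forces in N, time in s.
With the tool pointing down it reaches from about 0.35 to 1 m from the base axis. Payload 7.1 kg.
Tool frame: the origin (TCP) lies on the centre line of the jaws, within the pads' length; the fingertips stand 11 mm ahead of it and the grasp point (between the pads) lies 8 mm behind it; z points along the fingers, y is the line along which they close (so a half turn about z gives the same grasp; the last joint's range is limited). The gripper opens to 85 mm and grips with 20 to 120 N. Pads are 22 mm wide; open, the fingers measure 114 mm over their backs; the gripper's body (76 mm by 85 mm) begins 54 mm behind the grasp point. The pads swing forward as they close: fully open they stand 13 mm farther back than shut.
Start: joints at [-65.317, 24.242, 93.386, -0, 62.372, -1.089], TCP at [0.272, -0.563, 0.242] pointing down, gripper open.
Joint ranges: [-172.04, 172.04], [-51.8, 120.97], [4.93, 147.93], [-75.15, 255.16], [6.16, 154.13], [-145.62, 145.62]. Speed limits (degrees/s): [136.94, 136.94, 172.46, 180, 180, 180].

INTERFACE

Orientations are given as a 3x3 rotation matrix whose columns are the frame's x, y, z axes.
In Python, from cell import read_state, capture, camera_params, job gives the robot as it stands. The module is installed in compiled form; this text tells all that it offers.
- The arm moves only by the shell command python3 -m crank 'ROWS' [FORCE]. ROWS is JSON, a list of rows, each an object with "travel": the shift along the tool's x, y, z in mm, a list of three; "spin": the turn about the tool's z in degrees; "jaw": the opening, from -1 (shut) to 1 (fully open). In form: [{"travel": [dx, dy, dz], "spin": spin, "jaw": jaw}, ...]. A call has 1 to 10 rows; each row is the pose to reach, as a shift and turn from the pose commanded when the call began, along the tool's axes at that moment; what a row does not reach only later rows make up. A row lasts 1/12 s, in which the tool goes at most 41.7 mm and 7.16 degrees, less where a joint would pass 70% of its speed; a pose out of reach is approached as far as the arm can. A call with a gripper value outside its range is refused whole. The fingers move at their own pace and stop on an object; FORCE is the grip in N (left out, the last holds). Time passes only in rows, so rows that repeat a pose let the fingers close. It gives the time, the measured TCP pose, the force, the opening and the grip force at its end, in the units of the state.
- read_state(): the state, without advancing time (a new reading comes with each control period).
- capture(name): name is "scene" or "side" or "wrist"; returns the picture (480x640x3 uint8, red, green, blue); there is no depth.
- camera_params(name): a dict with "fovy" (degrees; the focal length in pixels is half the picture's height over the tangent of half this angle, whatever the lens; pixels are square), "cx", "cy" (the principal point, pixels), "R" (3x3) and "t" (3): a world point X has camera coordinates R X + t; the wrist camera has in their place "hand_eye" (4x4, takes a point from camera to tool coordinates, whose origin is the TCP and whose axes are the flange's). Camera axes: x right, y down, z forward; pixel columns grow to the right and rows downward; lengths in m; the calibration is good to about 2 mm. A picture is of the moment at which its call begins: read the wrist's pose just before it. camera_params takes no time and is no camera call.
- job.sign_off(): hands the job in; it is judged then, once.
The state is a dict: "time": time; "joint_pos": joint angles; "joint_velocities": joint speeds; "joint_torque": joint torques, N m; "position": TCP position; "ee_rot": TCP orientation; "force": force on the tool from outside, world axes, zero at the start; "wrist_torque": the same for the moment, N m; "finger_gap": finger opening in m; "grasp_force": force on a finger pad.
Only numpy, scipy, OpenCV 4.12 (cv2) and the standard library are available. Lean on these libraries where they do the work, as an engineer would, in place of code of your own. Each camera call takes 0.05 s, during which the arm holds its last target. There are 200 camera calls.

## Working session

There is one attempt and no reset: what is moved stays moved. The work goes in short steps, Python scripts to look and compute and a shell command to move; the robot and the scene stay as the last step left them, time stands still between calls to the robot, and variables do not carry over. Pictures are saved under pics/ and viewed, at most 10 in all, crops included, and the job is handed in when it is done.

```bash
mkdir -p pics; cat > h.py <<'E'
import numpy as np, cv2, json
from cell import read_state, capture, camera_params, job
def save(n,img): cv2.imwrite('pics/'+n+'.png', img[:,:,::-1])
E
python3 - <<'E'
from h import *
for n in('scene','side'):
    im=capture(n); np.save(n+'.npy',im); save(n+'0',im); p=camera_params(n); print(n,p)
print(camera_params('wrist')); s=read_state(); print(s['time'],s['position'],s['ee_rot'],s['finger_gap'])
E
```

```text
scene {'fovy': 50.39825035390976, 'cx': 315.69180475595516, 'cy': 241.20116851482646, 'R': array([[ 0.27006984,  0.96274185, -0.01379907],
       [ 0.83652613, -0.24171164, -0.49173115],
       [-0.47674555,  0.12125847, -0.87063773]]), 't': array([-0.01406019, -0.41849076,  1.29510346])}
side {'fovy': 54.81407227535854, 'cx': 319.47821474533447, 'cy': 237.88725647719434, 'R': array([[-0.96463085, -0.2628714 ,  0.01964582],
       [-0.163908  ,  0.53976616, -0.82570374],
       [ 0.20644975, -0.7997194 , -0.56376181]]), 't': array([0.45027524, 0.18122672, 0.64960902])}
{'fovy': 65.9602492428814, 'cx': 316.5143094411747, 'cy': 239.3756268129044, 'hand_eye': array([[ 3.94074413e-04, -9.49241982e-01, -3.14546506e-01,
         8.09714949e-02],
       [ 9.99999914e-01,  3.32409945e-04,  2.49682963e-04,
         6.69013171e-04],
       [-1.32451164e-04, -3.14546577e-01,  9.49242031e-01,
        -1.32552774e-01],
       [ 0.00000000e+00,  0.00000000e+00,  0.00000000e+00,
         1.00000000e+00]])}
0.1 [ 0.2715639  -0.56237301  0.24161015] [[ 9.00523637e-01  4.34806686e-01 -5.69907086e-04]
 [ 4.34807057e-01 -9.00522718e-01  1.28775371e-03]
 [ 4.67096465e-05 -1.40745228e-03 -9.99999008e-01]] 0.08571924283964677
```

View pics/scene0.png

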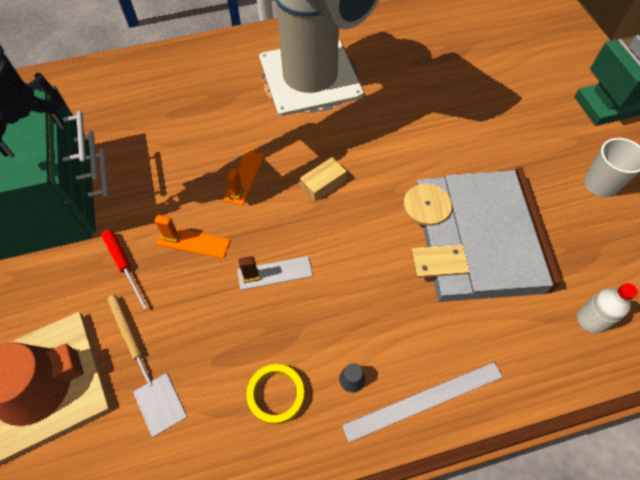

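View pics/side0.png

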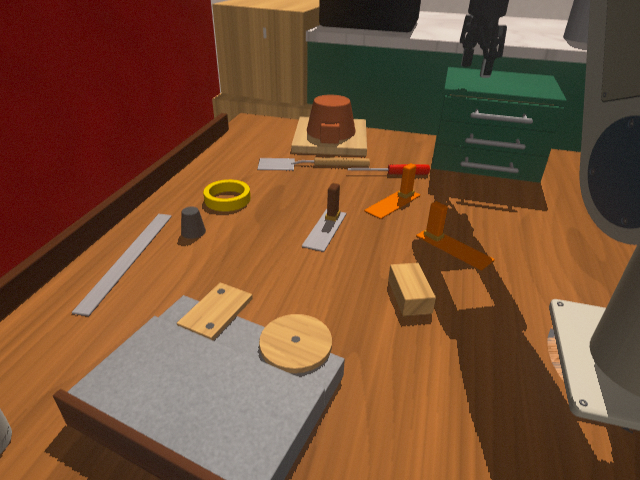

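The candidates for the lifter in the scene image are the steel blade with dark handle at (275,272), the orange look-alikes at (195,238) and (243,178), and the spatula at (150,390). Only the first has a steel blade and an upright dark handle with a brass foot. The plate with two holes is at (440,261), the disc at (428,204). I'll confirm the lifter in an enlarged crop and measure.

```bash
cat >> h.py <<'E'
def K(p):
    f=240/np.tan(np.radians(p['fovy']/2)); return f
def ray(n,uv,pose=None):
    p=camera_params(n); f=K(p); d=np.array([(uv[0]-p['cx'])/f,(uv[1]-p['cy'])/f,1.])
    if n=='wrist':
        H=p['hand_eye']; R=np.array(pose['ee_rot']); return R@H[:3,3]+np.array(pose['position']), R@H[:3,:3]@d
    R=p['R'];return -R.T@p['t'], R.T@d
def onz(n,uv,z,pose=None):
    o,d=ray(n,uv,pose); return o+d*(z-o[2])/d[2]
def tri(*rs):
    A=np.zeros((3,3));b=np.zeros(3)
    for o,d in rs:
        d=d/np.linalg.norm(d);M=np.eye(3)-np.outer(d,d);A+=M;b+=M@o
    X=np.linalg.solve(A,b); return X,[round(1000*np.linalg.norm(np.cross(X-o,d/np.linalg.norm(d))),1) for o,d in rs]
def hsv(im): return cv2.cvtColor(im,cv2.COLOR_RGB2HSV)
def blobs(mask,roi,amin=10):
    x0,y0,x1,y1=roi;m=np.zeros(mask.shape,np.uint8);m[y0:y1,x0:x1]=mask[y0:y1,x0:x1].astype(np.uint8)
    cs,_=cv2.findContours(m,cv2.RETR_EXTERNAL,cv2.CHAIN_APPROX_NONE)
    return sorted([c for c in cs if cv2.contourArea(c)>amin],key=cv2.contourArea,reverse=True)
E
python3 - <<'E'
from h import *
S=np.load('scene.npy');D=np.load('side.npy')
a=cv2.resize(S[225:305,220:330],(550,400),interpolation=cv2.INTER_CUBIC)
b=cv2.resize(D[170:260,290:360],(240,309),interpolation=cv2.INTER_CUBIC)
o=np.zeros((400,800,3),np.uint8);o[:,:550]=a;o[:309,555:795]=b;save('crop',o)
P={}
for n,im,roi,pr in(('scene',S,(225,245,325,300),(400,235,480,285)),('side',D,(295,200,352,255),(170,275,258,345))):
    h=hsv(im); c=blobs((h[...,1]<60)&(h[...,2]>110),roi)[0]
    w=np.array([onz(n,q[0],.003) for q in c])[:,:2].astype(np.float32)
    r=cv2.minAreaRect(w);print(n,'blade',np.round(r[0],4),np.round(r[1],4),r[2]);print(np.round(cv2.boxPoints(r),4).tolist())
    c=blobs((h[...,1]>70)&(h[...,0]>14)&(h[...,0]<30)&(h[...,2]>120),pr)
    c=c[0]; box=cv2.approxPolyDP(cv2.convexHull(c),4,True)[:,0]
    print('plate px',cv2.contourArea(c),box.tolist())
    print([np.round(onz(n,q,.045),4).tolist() for q in box])
    # dark holes
    m=(h[...,2]<100).astype(np.uint8); 
    for c in blobs(m,pr,4): 
        M=c[:,0].mean(0); print('dark',M,cv2.contourArea(c),np.round(onz(n,M,.045),4))
E
```

```text
scene blade [ 0.5144 -0.2154] [0.144  0.0446] 85.86202239990234
[[0.4869000017642975, -0.2856000065803528], [0.5314000248908997, -0.2888999879360199], [0.5418000221252441, -0.1451999992132187], [0.49729999899864197, -0.1420000046491623]]
plate px 1504.0 [[462, 245], [467, 273], [416, 276], [412, 247]]
[[0.579, 0.1502, 0.045], [0.6378, 0.1347, 0.045], [0.617, 0.0396, 0.045], [0.5561, 0.0549, 0.045]]
dark [430.7037037  278.18518519] 33.5 [0.6289 0.0646 0.045 ]
side blade [ 0.5132 -0.2101] [0.1451 0.0449] 85.90251922607422
[[0.48559999465942383, -0.2809000015258789], [0.5303999781608582, -0.2840999960899353], [0.5407999753952026, -0.13930000364780426], [0.4959999918937683, -0.13609999418258667]]
plate px 1975.0 [[251, 294], [211, 337], [177, 323], [220, 282]]
[[0.5581, 0.0582, 0.045], [0.5764, 0.1541, 0.045], [0.6329, 0.1434, 0.045], [0.6144, 0.0458, 0.045]]
dark [229.35555556 321.28888889] 106.0 [0.5652 0.12   0.045 ]
dark [209.21428571 325.64285714] 11.0 [0.5881 0.1355 0.045 ]
dark [220.76923077 291.        ] 9.5 [0.6042 0.0648 0.045 ]
```

View pics/crop.png

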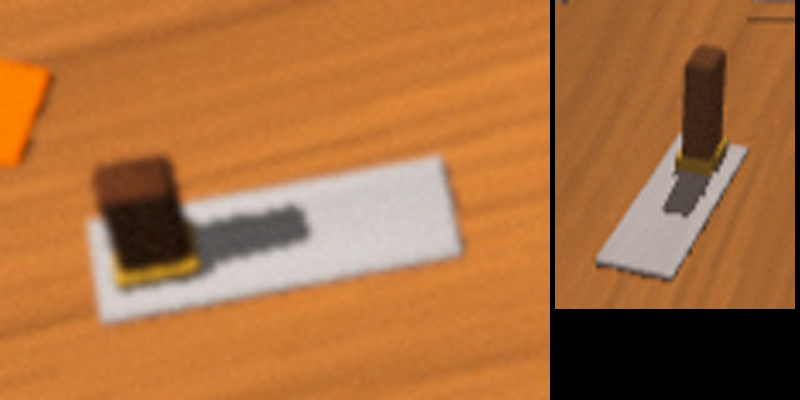

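The crop confirms it: a grey steel blade, dark upright handle and brass foot, at scene (275,272) and side (325,230). Both views agree on the blade-to-plate vector. Next I move over the handle and look with the wrist camera.

```bash
python3 -m crank '[{"travel":[170,-84,20],"spin":-30,"jaw":1},{"travel":[346,-168,40],"spin":-60,"jaw":1},{"travel":[346,-168,40],"spin":-60,"jaw":1},{"travel":[346,-168,40],"spin":-60,"jaw":1},{"travel":[346,-168,40],"spin":-60,"jaw":1},{"travel":[346,-168,40],"spin":-60,"jaw":1},{"travel":[346,-168,40],"spin":-60,"jaw":1},{"travel":[346,-168,40],"spin":-60,"jaw":1},{"travel":[346,-168,40],"spin":-60,"jaw":1},{"travel":[346,-168,40],"spin":-60,"jaw":1}]' 60; python3 -m crank '[{"travel":[0,0,0],"spin":0,"jaw":1},{"travel":[0,0,0],"spin":0,"jaw":1}]'
python3 - <<'E'
from h import *
s=read_state();W=capture('wrist');np.save('w1.npy',W);json.dump({k:np.array(s[k]).tolist() for k in('position','ee_rot')},open('w1.json','w'));save('w1',W)
print(s['time'],s['position'],s['ee_rot'])
E
```

```text
time: 0.93
position: [0.5126, -0.2569, 0.2015]
ee_rot: [[0.068, 0.998, -0.0], [0.998, -0.068, 0.002], [0.002, -0.0, -1.0]]
force: [-0.5, 0.1, 0.4]
finger_gap: 0.0855
grasp_force: 0.0
time: 1.1
position: [0.5102, -0.2606, 0.2019]
ee_rot: [[0.072, 0.997, -0.001], [0.997, -0.072, 0.0], [0.0, -0.001, -1.0]]
force: [-0.9, 0.3, 0.1]
finger_gap: 0.0851
grasp_force: 0.0
1.1 [ 0.5102206  -0.26063636  0.201945  ] [[ 7.24402769e-02  9.97372267e-01 -9.83233551e-04]
 [ 9.97372751e-01 -7.24402039e-02  1.09666473e-04]
 [ 3.81526598e-05 -9.88594621e-04 -9.99999511e-01]]
```

View pics/w1.png

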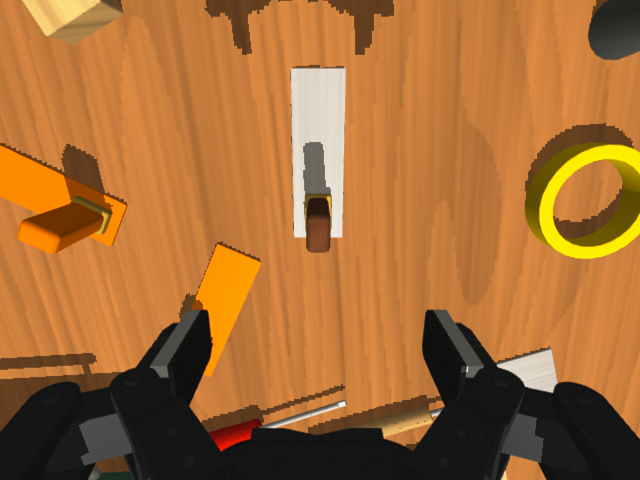

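The wrist view shows the lifter blade from (292,67) to (343,238) and its handle top near (318,235), with nothing else close to the fingers. Next I measure it.

```bash
python3 - <<'E'
from h import *
W=np.load('w1.npy');S=np.load('scene.npy');D=np.load('side.npy');s=json.load(open('w1.json'))
h=hsv(W);c=blobs((h[...,1]<60)&(h[...,2]>110),(270,50,370,245))[0]
w=np.array([onz('wrist',q[0],.003,s) for q in c])[:,:2].astype(np.float32)
r=cv2.minAreaRect(w);b=cv2.boxPoints(r);print('blade',np.round(r[0],4),np.round(r[1],4),r[2]);print(np.round(b,4).tolist())
# handle top face: brighter brown
def top(n,im,roi,lo,hi):
    h=hsv(im); m=((h[...,0]<12)|(h[...,0]>172))&(h[...,2]>=lo)&(h[...,2]<=hi)&(h[...,1]>80)
    c=blobs(m,roi,3)[0]; x,y,w_,h_=cv2.boundingRect(c);print(n,(x,y,w_,h_),cv2.contourArea(c));return (x+w_/2-.5,y+h_/2-.5)
ts=top('scene',S,(236,252,262,275),60,115)
td=top('side',D,(322,178,345,195),50,130)
tw=top('wrist',W,(300,205,336,258),60,130)
print(ts,td,tw)
for p in((('scene',ts),('wrist',tw)),(('side',td),('wrist',tw)),(('scene',(247,260.6)),('side',(334,186)))):
    print(tri(*[ray(n,q,s) for n,q in p]))
# blade-centre triangulation from front corners
for hh in (.003,): print(np.array(s['position']))
E
```

```text
blade [ 0.5148 -0.2148] [0.1444 0.0449] 85.89845275878906
[[0.48730000853538513, -0.28519999980926514], [0.5321000218391418, -0.28839999437332153], [0.5424000024795532, -0.1444000005722046], [0.4975999891757965, -0.1412000060081482]]
scene (240, 257, 15, 12) 79.0
side (328, 184, 12, 11) 32.0
wrist (307, 215, 23, 37) 464.0
(247.0, 262.5) (333.5, 189.0) (318.0, 233.0)
(array([ 0.51185649, -0.26302611,  0.06794208]), [np.float64(0.7), np.float64(0.7)])
(array([ 0.51125496, -0.2650324 ,  0.06382648]), [np.float64(0.2), np.float64(0.2)])
(array([ 0.51007076, -0.26174211,  0.07218633]), [np.float64(0.6), np.float64(0.6)])
[ 0.5102206  -0.26063636  0.201945  ]
```

```bash
python3 -m crank '[{"travel":[-1.5,1.3,35],"spin":0,"jaw":1},{"travel":[-1.5,1.3,75],"spin":0,"jaw":1},{"travel":[-1.5,1.3,115],"spin":0,"jaw":1},{"travel":[-1.5,1.3,145],"spin":0,"jaw":1},{"travel":[-1.5,1.3,160],"spin":0,"jaw":1},{"travel":[-1.5,1.3,160],"spin":0,"jaw":1},{"travel":[-1.5,1.3,160],"spin":0,"jaw":0},{"travel":[-1.5,1.3,160],"spin":0,"jaw":-1},{"travel":[-1.5,1.3,160],"spin":0,"jaw":-1},{"travel":[-1.5,1.3,160],"spin":0,"jaw":-1}]' 60; python3 -m crank '[{"travel":[0,0,0],"spin":0,"jaw":-1},{"travel":[0,0,0],"spin":0,"jaw":-1},{"travel":[0,0,0],"spin":0,"jaw":-1},{"travel":[0,0,0],"spin":0,"jaw":-1}]' 60
python3 - <<'E'
from h import *
S=np.load('scene.npy')
# board edges in scene: grey mask
h=hsv(S);m=((h[...,1]<45)&(h[...,2]>60)).astype(np.uint8)
c=blobs(m,(405,160,560,305))[0];print(cv2.contourArea(c),cv2.approxPolyDP(c,4,True)[:,0].tolist())
save('board',cv2.resize(S[160:305,395:565],None,fx=4,fy=4,interpolation=cv2.INTER_CUBIC))
E
```

```text
time: 1.98
position: [0.5123, -0.2635, 0.044]
ee_rot: [[0.074, 0.997, 0.003], [0.997, -0.074, -0.001], [-0.001, 0.003, -1.0]]
force: [-0.2, 0.2, 0.3]
finger_gap: 0.0386
grasp_force: 0.0
time: 2.32
position: [0.512, -0.263, 0.0434]
ee_rot: [[0.074, 0.997, 0.001], [0.997, -0.074, -0.001], [-0.001, 0.001, -1.0]]
force: [-2.1, 0.1, 7.2]
finger_gap: 0.0172
grasp_force: 60.0
10873.5 [[515, 171], [417, 181], [442, 187], [453, 204], [446, 220], [424, 227], [427, 244], [462, 243], [470, 270], [436, 277], [439, 300], [544, 292], [552, 285]]
```

View pics/board.png

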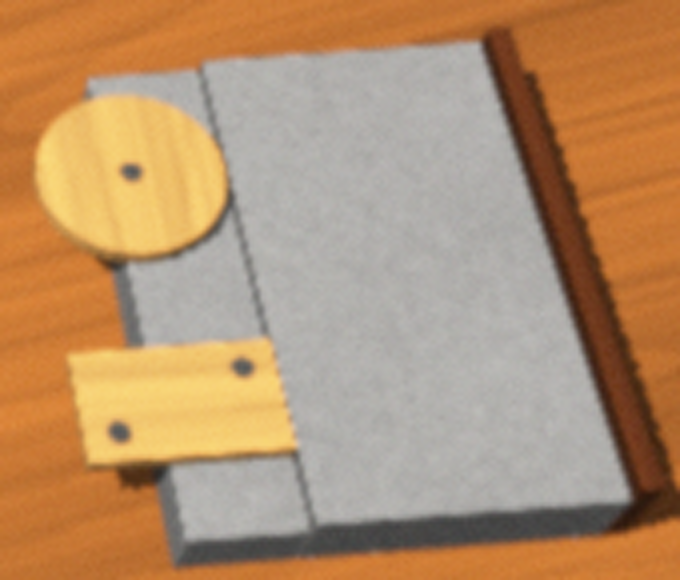

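The crop shows the plate with two holes, corners at scene pixels (412,248), (462,244), (469,272) and (417,276). The step line runs from (446,175) to (473,292), and the disc is above. The lifter is gripped, at a 17 mm opening and 60 N.

```bash
python3 - <<'E'
from h import *
P=[onz('scene',q,.045)[:2] for q in((412,248.2),(462,244.3),(469.2,272.2),(417,275.5))]
yaw=lambda a,b:np.degrees(np.arctan2(*(b-a)[::-1]))
print(np.round(P,4).tolist(),[round(yaw(*x),1) for x in((P[0],P[1]),(P[3],P[2]),(P[3],P[0]),(P[2],P[1]))],[np.linalg.norm(P[0]-P[1]),np.linalg.norm(P[1]-P[2])])
g=[onz('scene',q,.043)[:2] for q in((445.8,175.5),(473.5,291.75),(516.2,170.5),(553,285))]
print(np.round(g,4).tolist(),yaw(g[1],g[0])+0,yaw(g[3],g[2]),yaw(g[0],g[2]),np.linalg.norm(g[0]-g[1]),np.linalg.norm(g[0]-g[2]))
print('step mid',(g[0]+g[1])/2,'plate c',np.mean(P,0))
# plate height check from the 2 views: triangulate hole/plate centres
PS=[(251,294),(211,337),(177,323),(220,282)]
SS=[(412,248.2),(462,244.3),(469.2,272.2),(417,275.5)]
for a,b in zip(SS,PS): print(np.round(tri(ray('scene',a),ray('side',b))[0],4))
E
```

```text
[[0.5586, 0.0539], [0.5776, 0.1508], [0.6374, 0.1394], [0.6165, 0.0418]] [np.float64(79.0), np.float64(77.9), np.float64(168.2), np.float64(169.1)] [np.float64(0.0987657286636231), np.float64(0.06091667489177534)]
[[0.4126, 0.1866], [0.6762, 0.1312], [0.4422, 0.3352], [0.7044, 0.2795]] 168.14044574587112 167.9999890104705 78.73635102017985 0.2693089728030379 0.15156329916423597
step mid [0.54438445 0.15891265] plate c [0.59753529 0.09648116]
[0.5585 0.0552 0.0428]
[0.5771 0.152  0.043 ]
[0.6356 0.1406 0.0414]
[0.6158 0.0428 0.0424]
```

```bash
python3 -m crank '[{"travel":[0,0,-10],"spin":0,"jaw":-1},{"travel":[0,0,-26],"spin":0,"jaw":-1},{"travel":[15,3,-26],"spin":1,"jaw":-1},{"travel":[40,8,-26],"spin":2,"jaw":-1},{"travel":[70,14,-26],"spin":4,"jaw":-1},{"travel":[100,20,-26],"spin":5,"jaw":-1},{"travel":[130,26,-26],"spin":7,"jaw":-1},{"travel":[150,30,-26],"spin":7.5,"jaw":-1},{"travel":[157.5,31,-26],"spin":7.5,"jaw":-1},{"travel":[157.5,31,-26],"spin":7.5,"jaw":-1}]' 60; python3 -m crank '[{"travel":[0,0,0],"spin":0,"jaw":-1},{"travel":[0,0,0],"spin":0,"jaw":-1},{"travel":[0,0,0],"spin":0,"jaw":-1}]' 60
python3 - <<'E'
from h import *
s=read_state();W=capture('wrist');S=capture('scene');D=capture('side');np.save('w2.npy',W);np.save('s2.npy',S);np.save('d2.npy',D)
json.dump({k:np.array(s[k]).tolist() for k in('position','ee_rot')},open('w2.json','w'))
o=np.zeros((600,800,3),np.uint8);o[:300,:400]=cv2.resize(W,(400,300));o[:300,400:]=cv2.resize(S[180:330,300:500],(400,300));o[300:,:400]=cv2.resize(D[190:370,140:380],(400,300))
save('m2',o)
print(s['time'],s['position'],s['ee_rot'])
E
```

```text
time: 3.15
position: [0.5543, -0.1062, 0.0687]
ee_rot: [[0.2, 0.98, 0.0], [0.98, -0.2, 0.0], [0.0, 0.0, -1.0]]
force: [0.4, -0.6, -1.2]
finger_gap: 0.0174
grasp_force: 59.0
time: 3.4
position: [0.5537, -0.109, 0.0684]
ee_rot: [[0.204, 0.979, -0.0], [0.979, -0.204, -0.0], [-0.0, -0.0, -1.0]]
force: [0.0, -0.3, -0.6]
finger_gap: 0.0174
grasp_force: 59.0
3.4 [ 0.55371668 -0.10903286  0.06837021] [[ 2.04461532e-01  9.78874591e-01 -1.34241817e-04]
 [ 9.78874589e-01 -2.04461548e-01 -1.21487427e-04]
 [-1.46368245e-04 -1.06566398e-04 -9.99999984e-01]]
```

View pics/m2.png

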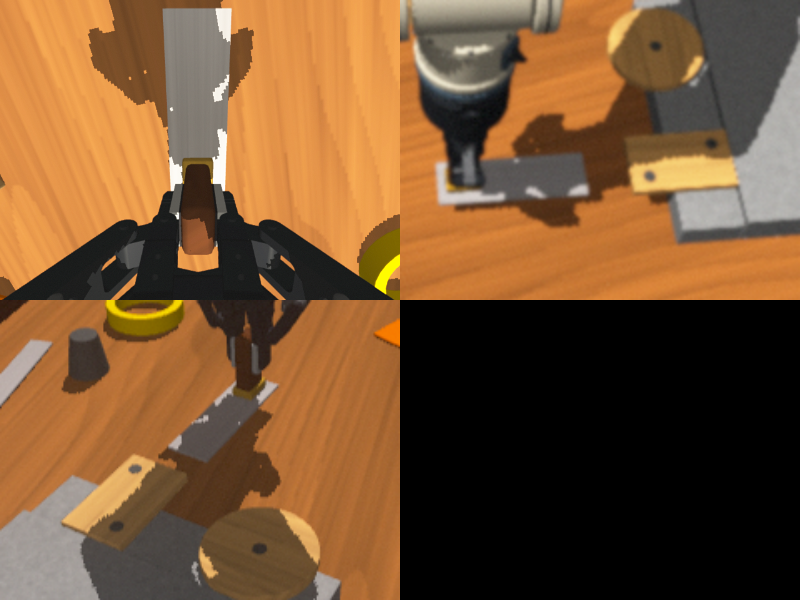

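The blade is level and pointing at the plate's near edge: scene crop front edge (580–590,157–197), plate edge (625–632,143–192). Now a quick numeric check of the front edge.

```bash
python3 - <<'E'
from h import *
s=json.load(open('w2.json'))
b=np.array([.2045,.9789]);l=np.array([-.9789,.2045]);st=np.array([.6079,.1464])
for n,qs,z in(('wrist',((261,14.5),(370,14.5)),.029),('scene',((300+180/2,180+155/2),(300+189/2,180+196/2)),.029),('side',((140+168*.6,190+147*.6),(140+207*.6,190+161*.6)),.029)):
    for q in qs:
        X=onz(n,q,z,s)[:2]; print(n,np.round(X,4),'u',round((X-st)@b*1000,1),'v',round((X-st)@l*1000,1))
print(tri(ray('wrist',(261,14.5),s),ray('scene',(390,257.5))),tri(ray('wrist',(370,14.5),s),ray('scene',(394.5,278))))
T=np.array(s['position'][:2]);print('tcp u,v',(T-st)@b*1000,(T-st)@l*1000)
E
```

```text
wrist [0.5567 0.0128] u -141.2 v 22.8
wrist [0.6002 0.0038] u -141.2 v -21.6
scene [0.5587 0.0103] u -143.3 v 20.3
scene [0.6031 0.0036] u -140.8 v -24.5
side [0.5964 0.0104] u -135.5 v -16.5
side [0.5528 0.0192] u -135.8 v 28.0
(array([0.55614425, 0.01306092, 0.0235555 ]), [np.float64(1.1), np.float64(1.1)]) (array([0.60102781, 0.00486455, 0.02396707]), [np.float64(0.1), np.float64(0.1)])
tcp u,v -261.12371743370704 0.8040365991906495
```

```bash
python3 -m crank '[{"travel":[10,0,0],"spin":0,"jaw":-1},{"travel":[25,0,0],"spin":0,"jaw":-1},{"travel":[42,0,0],"spin":0,"jaw":-1},{"travel":[58,0,0],"spin":0,"jaw":-1},{"travel":[67,0,0],"spin":0,"jaw":-1},{"travel":[70,0,0],"spin":0,"jaw":-1},{"travel":[70,0,0],"spin":0,"jaw":-1},{"travel":[70,0,0],"spin":0,"jaw":-1}]' 60; python3 -m crank '[{"travel":[0,0,-4],"spin":0,"jaw":-1},{"travel":[0,0,-8],"spin":0,"jaw":-1},{"travel":[0,0,-12],"spin":0,"jaw":-1},{"travel":[1,0,-18],"spin":0,"jaw":-1},{"travel":[2.4,0,-25],"spin":0,"jaw":-1},{"travel":[4.2,0,-31],"spin":0,"jaw":-1},{"travel":[6.6,0,-36.5],"spin":0,"jaw":-1},{"travel":[9.4,0,-42],"spin":0,"jaw":-1},{"travel":[9.4,0,-42],"spin":0,"jaw":-1},{"travel":[9.4,0,-42],"spin":0,"jaw":-1}]' 60
python3 - <<'E'
from h import *
S=capture('scene');D=capture('side')
o=np.zeros((450,800,3),np.uint8);o[:300,:400]=cv2.resize(S[180:330,300:500],(400,300));o[:300,400:]=cv2.resize(D[190:370,140:380],(400,300))
save('m3',o[:300])
E
```

```text
time: 4.22
position: [0.5681, -0.0395, 0.0683]
ee_rot: [[0.203, 0.979, -0.0], [0.979, -0.203, -0.0], [-0.0, -0.0, -1.0]]
force: [0.3, 0.1, -2.4]
finger_gap: 0.0176
grasp_force: 59.0
time: 5.05
position: [0.5704, -0.0299, 0.1108]
ee_rot: [[0.203, 0.979, 0.001], [0.979, -0.203, -0.0], [0.0, 0.001, -1.0]]
force: [0.4, -0.4, -3.0]
finger_gap: 0.0172
grasp_force: 58.9
```

View pics/m3.png

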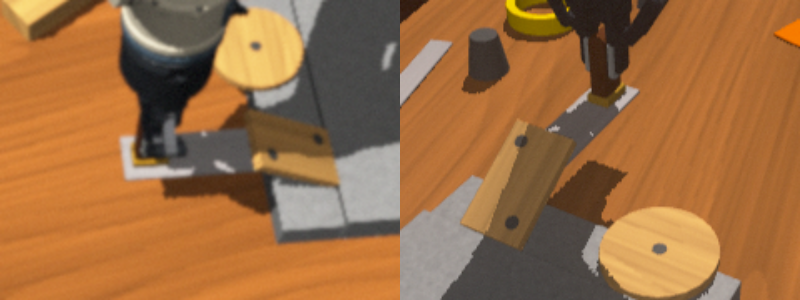

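The plate is tilted about 30° on the blade's front, its far edge held at the step. I continue the arc.

```bash
python3 -m crank '[{"travel":[4,0,-6],"spin":0,"jaw":-1},{"travel":[8.6,0,-12],"spin":0,"jaw":-1},{"travel":[14,0,-17],"spin":0,"jaw":-1},{"travel":[19.5,0,-21.5],"spin":0,"jaw":-1},{"travel":[25.6,0,-25.6],"spin":0,"jaw":-1},{"travel":[32,0,-29],"spin":0,"jaw":-1},{"travel":[39,0,-31.6],"spin":0,"jaw":-1},{"travel":[46,0,-33.5],"spin":0,"jaw":-1},{"travel":[51,0,-34.3],"spin":0,"jaw":-1},{"travel":[54.5,0,-34.7],"spin":0,"jaw":-1}]' 60; python3 -m crank '[{"travel":[3.5,0,0],"spin":0,"jaw":-1},{"travel":[7,0,0],"spin":0,"jaw":-1},{"travel":[11,0,0],"spin":0,"jaw":-1},{"travel":[14.6,0,0],"spin":0,"jaw":-1},{"travel":[18,0,1],"spin":0,"jaw":-1},{"travel":[22,0,2],"spin":0,"jaw":-1},{"travel":[26,0,3],"spin":0,"jaw":-1},{"travel":[30,0,4],"spin":0,"jaw":-1},{"travel":[30,0,4],"spin":0,"jaw":-1},{"travel":[30,0,4],"spin":0,"jaw":-1}]' 60
python3 - <<'E'
from h import *
S=capture('scene');D=capture('side')
o=np.zeros((300,800,3),np.uint8);o[:,:400]=cv2.resize(S[165:315,360:560],(400,300));o[:,400:]=cv2.resize(D[220:460,60:380],(400,300))
save('m4',o)
E
```

```text
time: 5.98
position: [0.5814, 0.0241, 0.1451]
ee_rot: [[0.203, 0.979, 0.0], [0.979, -0.203, 0.0], [0.0, 0.0, -1.0]]
force: [-0.5, -0.6, -2.3]
finger_gap: 0.0177
grasp_force: 59.0
time: 6.82
position: [0.5873, 0.0528, 0.1409]
ee_rot: [[0.203, 0.979, -0.0], [0.979, -0.203, -0.0], [-0.0, -0.0, -1.0]]
force: [0.4, -0.6, -2.6]
finger_gap: 0.0174
grasp_force: 59.0
```

View pics/m4.png

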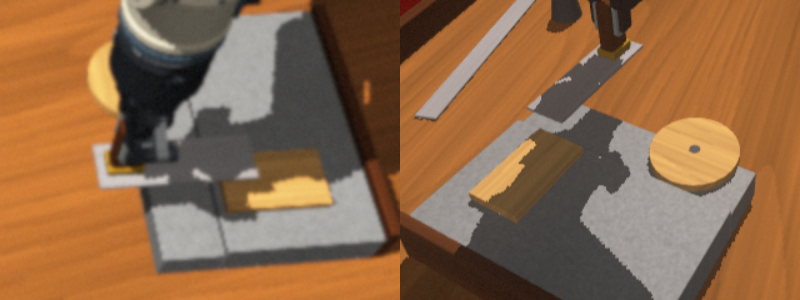

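The plate lies on the deck with its plain face up. I retreat and set the lifter down.

```bash
python3 -m crank '[{"travel":[-15,0,-5],"spin":0,"jaw":-1},{"travel":[-45,0,-5],"spin":0,"jaw":-1},{"travel":[-80,0,-5],"spin":0,"jaw":-1},{"travel":[-115,0,-5],"spin":0,"jaw":-1},{"travel":[-150,0,-5],"spin":0,"jaw":-1},{"travel":[-185,0,-5],"spin":0,"jaw":-1},{"travel":[-220,0,-5],"spin":0,"jaw":-1},{"travel":[-250,0,-5],"spin":0,"jaw":-1},{"travel":[-270,0,-5],"spin":0,"jaw":-1},{"travel":[-280,0,-5],"spin":0,"jaw":-1}]' 60; python3 -m crank '[{"travel":[0,0,10],"spin":0,"jaw":-1},{"travel":[0,0,30],"spin":0,"jaw":-1},{"travel":[0,0,55],"spin":0,"jaw":-1},{"travel":[0,0,75],"spin":0,"jaw":-1},{"travel":[0,0,88],"spin":0,"jaw":-1},{"travel":[0,0,95],"spin":0,"jaw":-1},{"travel":[0,0,98],"spin":0,"jaw":-1},{"travel":[0,0,98],"spin":0,"jaw":-1},{"travel":[0,0,98],"spin":0,"jaw":-1}]' 60
python3 - <<'E'
from h import *
S=capture('scene');D=capture('side');np.save('s5.npy',S);np.save('d5.npy',D)
o=np.zeros((600,800,3),np.uint8);o[:300,:400]=cv2.resize(S[165:315,380:580],(400,300));o[:300,400:]=cv2.resize(D[220:460,60:380],(400,300))
o[300:,:400]=cv2.resize(S[200:320,220:380],(400,300));o[300:,400:]=cv2.resize(D[150:285,240:420],(400,300));save('m5',o)
E
```

```text
time: 7.75
position: [0.5294, -0.2249, 0.1465]
ee_rot: [[0.206, 0.979, 0.0], [0.979, -0.206, -0.001], [-0.001, 0.001, -1.0]]
force: [0.8, 0.4, -1.3]
finger_gap: 0.0175
grasp_force: 58.9
time: 8.5
position: [0.5311, -0.2215, 0.0487]
ee_rot: [[0.203, 0.979, 0.001], [0.979, -0.203, -0.0], [-0.0, 0.001, -1.0]]
force: [0.8, -0.0, -2.6]
finger_gap: 0.0174
grasp_force: 58.9
```

View pics/m5.png

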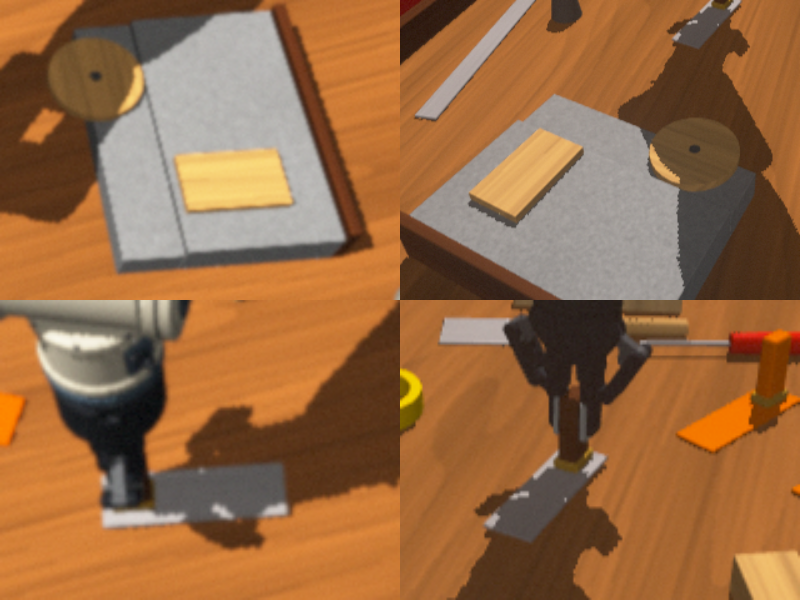

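The plate (top left, crop (175–292,150–212)) lies flat and entirely on the deck, holes down. The disc is untouched, and the lifter hovers about 5 mm above the bench. I lower it gently.

```bash
python3 -m crank '[{"travel":[0,0,2],"spin":0,"jaw":-1},{"travel":[0,0,4],"spin":0,"jaw":-1},{"travel":[0,0,4.5],"spin":0,"jaw":-1},{"travel":[0,0,4.5],"spin":0,"jaw":-1},{"travel":[0,0,4.5],"spin":0,"jaw":-1}]' 60;python3 -m crank '[{"travel":[0,0,0.5],"spin":0,"jaw":-1},{"travel":[0,0,1],"spin":0,"jaw":-1},{"travel":[0,0,1],"spin":0,"jaw":-1},{"travel":[0,0,1],"spin":0,"jaw":-1}]' 60
```

```text
time: 9.02
position: [0.5304, -0.2216, 0.0435]
ee_rot: [[0.203, 0.979, -0.0], [0.979, -0.203, 0.0], [0.0, -0.0, -1.0]]
force: [0.2, 0.5, -2.5]
finger_gap: 0.0175
grasp_force: 59.0
time: 9.35
position: [0.5304, -0.2217, 0.0434]
ee_rot: [[0.203, 0.979, 0.0], [0.979, -0.203, -0.0], [-0.0, 0.0, -1.0]]
force: [-3.9, 1.8, 8.6]
finger_gap: 0.0176
grasp_force: 60.4
```

Contact force now 8.6 N, so the blade is on the bench. I release and rise.

```bash
python3 -m crank '[{"travel":[0,0,-0.5],"spin":0,"jaw":-0.4},{"travel":[0,0,-0.5],"spin":0,"jaw":0},{"travel":[0,0,-0.5],"spin":0,"jaw":0.5},{"travel":[0,0,-0.5],"spin":0,"jaw":1},{"travel":[0,0,-0.5],"spin":0,"jaw":1},{"travel":[0,0,-0.5],"spin":0,"jaw":1},{"travel":[0,0,-0.5],"spin":0,"jaw":1},{"travel":[0,0,-0.5],"spin":0,"jaw":1},{"travel":[0,0,-0.5],"spin":0,"jaw":1}]' 60; python3 -m crank '[{"travel":[0,0,-10],"spin":0,"jaw":1},{"travel":[0,0,-30],"spin":0,"jaw":1},{"travel":[0,0,-60],"spin":0,"jaw":1},{"travel":[0,0,-95],"spin":0,"jaw":1},{"travel":[0,0,-130],"spin":0,"jaw":1},{"travel":[0,0,-150],"spin":0,"jaw":1},{"travel":[0,0,-160],"spin":0,"jaw":1},{"travel":[0,0,-160],"spin":0,"jaw":1},{"travel":[0,0,-160],"spin":0,"jaw":1},{"travel":[0,0,-160],"spin":0,"jaw":1}]'
python3 - <<'E'
from h import *
W=capture('wrist');S=capture('scene');D=capture('side')
o=np.zeros((600,800,3),np.uint8);o[:300,:400]=cv2.resize(S[165:315,380:580],(400,300));o[:300,400:]=cv2.resize(D[220:460,60:380],(400,300))
o[300:,:400]=cv2.resize(W,(400,300));o[300:,400:]=cv2.resize(D[150:285,240:420],(400,300));save('m6',o)
E
```

```text
time: 10.1
position: [0.5304, -0.2216, 0.043]
ee_rot: [[0.203, 0.979, -0.0], [0.979, -0.203, 0.0], [0.0, -0.0, -1.0]]
force: [-0.3, 0.3, -1.1]
finger_gap: 0.0855
grasp_force: 0.0
time: 10.93
position: [0.5294, -0.2211, 0.2015]
ee_rot: [[0.203, 0.979, -0.003], [0.979, -0.203, 0.001], [0.001, -0.003, -1.0]]
force: [-0.1, -0.0, -0.2]
finger_gap: 0.0851
grasp_force: 0.0
```

View pics/m6.png

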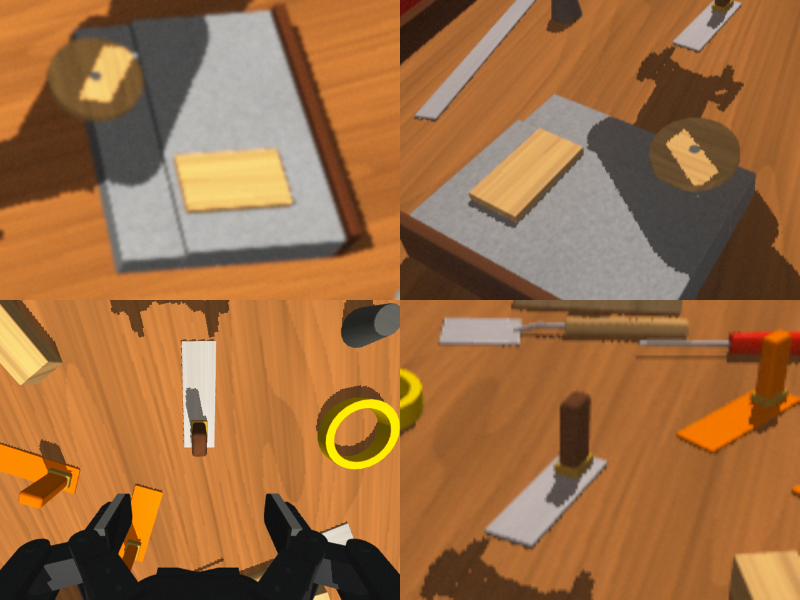

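The lifter stands flat on its blade and is released. The plate lies flipped on the deck, and the disc and orange look-alikes have not moved.

```bash
python3 -c "from cell import job; print(job.sign_off())"
```

```text
the job is handed in; nothing more can be done
None
```

The job is handed in: the rectangular plate lies flat on the deck with its other face up, the round plate was not moved, and the lifter stands flat on its blade on the bench, released, after about 11 s of robot time.

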